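# Put the onion in its slide-lid keeper and snap the lid shut

## Robot

A 6-joint arm with a two-finger parallel gripper is mounted at the origin on the work surface. World frame = base frame: x ahead of the robot, y to its left, z up, the work surface at z = 0. Lengths are in mm, angles in rad, forces in N, time in s.
With the tool pointing down it reaches from about 325 to 775 mm from the base axis. Payload 5.5 kg.
Tool frame: the origin (TCP) lies between the finger pads; the fingertips stand manip.tcp_to_tips ahead of it and the grasp point (between the pads) lies 11 mm behind it (manip.tcp_to_tips is the distance from the TCP to the fingertips, in mm); z points along the fingers, y is the line along which they close (so a half turn about z gives the same grasp; the last joint's range is limited). The gripper opens to 88 mm and grips with 3 to 60 N. Pads are 20 mm wide; open, the fingers measure 115 mm over their backs; the gripper's body (75 mm by 178 mm) begins 61 mm behind the grasp point.
Start: joints at [1.15, 0.091, 1.231, -0, 1.82, -0.057], TCP at [213.502, 560.743, 197.231] pointing down, gripper open.
Joint ranges: [-2.87, 2.87], [-0.86, 2.18], [0.17, 2.46], [-1.51, 4.65], [0.06, 2.69], [-2.65, 2.65]. Speed limits (rad/s): [2.57, 2.57, 3.01, 3.14, 3.14, 3.14].

## Interface

Orientations are given as a rotation vector (axis times angle).
In Python, from rig import observe, vision, manip gives the robot as it stands.
- The arm moves only by the shell command python3 -m inch FILE [FORCE], which reads ROWS from the file FILE. ROWS is a JSON list of rows, 1 to 10 of them, each written [[dx, dy, dz], turn, opening]: dx, dy, dz in mm, then a turn about the tool's z in rad, then the finger opening in mm; each row shifts and turns the commanded pose from where the row before left it, along the tool's axes as they then stand; what a row does not reach is not made up. A row lasts 1/8 s, in which the tool goes at most 62.5 mm and 0.188 rad, less where a joint would pass 70% of its speed; a pose out of reach is approached as far as the arm can. The fingers move at their own pace and stop on an object; FORCE is the grip in N (left out, the last holds). Time passes only in rows, so rows that do not move let the fingers close. It prints the time, the measured TCP pose, the force, the opening and the grip force at its end. Input that does not fit is refused with a message, and nothing moves.
- observe(): the state, without advancing time (a new reading comes with each control period).
- vision.camera(name): name is "scene" or "top"; returns the picture (400x640x3 uint8, red, green, blue); there is no depth.
- vision.get_calibration(name): a dict with "fx", "fy", "cx", "cy" (pixels), "k1" (the pictures are not rectified: a ray, as slopes to the right and down, at radius r is drawn at 1 + k1 r^2 times it, then the intrinsics apply), "rvec" (rotation vector, rad) and "tvec" (3), from world to camera coordinates, as OpenCV has them. Camera axes: x right, y down, z forward; pixel columns grow to the right and rows downward; lengths in mm; the calibration is good to about 2 mm. A picture is of the moment at which its call begins. get_calibration takes no time and is no camera call.
- manip.hand_in(): hands the job in; it is judged then, once.
The state is a dict: "clock": time; "q": joint angles; "qvel": joint speeds; "tau": joint torques, N m; "ee_pos": TCP position; "tool_rot": TCP orientation; "ft_force": force on the tool from outside, world axes, zero at the start; "ft_torque": the same for the moment, N m; "opening": finger opening in mm; "grasp_force": force on a finger pad.
Only numpy, scipy, OpenCV 4.12 (cv2) and the standard library are available. Lean on these libraries where they do the work, as an engineer would, in place of code of your own. Each camera call takes 0.05 s, during which the arm holds its last target. There are 200 camera calls.

## Task

Put the onion into the open part of the grey slide-lid keeper box, then slide the lid shut along its grooves, over the springy ridge at the far end, until it has snapped in and meets its stop. Push gently: never ram the lid or force it against the box. Leave the other things on the counter where they are.

Things in the scene. Friction and masses are not known exactly. Their poses are not given: they have to be found in the camera images.
- onion: small copper-brown onion standing on its flat root end, round from above, 44 mm across at 17 mm height, 42 mm tall with a short thin neck, about 60 g; origin at the centre of its underside, z up. It is one of three pieces of produce standing to the robot's right, in any order.
- keeper: fixed grey wooden box with a slide lid, 250 mm long (its x) x 132 wide (its y) x 78 high, top open where the lid is drawn back; origin: centre of its underside, z up. +x is the way the lid closes (roughly the robot's left). Inner floor 8 mm up; side walls 14 mm thick, 104 mm apart. Front wall (-x end) 58 mm high, so the lid passes over it; back wall 78 mm. Lid on box above 30 N counts as ramming.
- lid: loose flat wooden lid, already in the grooves, drawn back 95 to 128 mm from closed so its rear overhangs the box; 232 long (its x) x 113 x 9 mm, about 0.22 kg; origin: centre of its underside, x towards the closing end, z up; leading edge at x +116 mm, rounded. A 12 mm wide groove under it, from 16 mm behind that edge, takes the ridge. Closed, its origin is at x -16 to 0 mm in the box's frame.
- lid_bar (a point): centre of the top of the lid's grip bar: an upright wooden bar across the lid, 20 mm thick along the lid's x, 60 mm long across it, standing 36 mm above the lid's top face (top 107 mm above the counter), 70 mm behind the lid's middle. Pinch it from above across its 20 mm thickness, or push its rear face. Axes as the lid's.
- ridge (a joint): how far the springy ridge is pressed down, m: 0 up (free, or snapped into the lid's groove), up to 0.004 while the lid rides over it. Aluminium, 90 mm across the box, 4 mm above the groove floor, a 30 degree ramp towards the lid and a steep back. Forcing the lid over takes about 6 to 12 N; from first touch to the stop is some 20 mm, and the ridge snaps up only in the last 2 mm.
- lemon: bystander: lemon lying on its side, 84 x 52 mm; origin at the centre of its underside
- garlic: bystander: white garlic bulb, 58 mm across, 50 mm tall with a thin neck; origin at the centre of its underside
- potato: bystander: brown potato, 95 x 60 mm; origin at the centre of its underside
- sweet_potato: bystander: reddish sweet potato, 150 x 60 mm; origin at the centre of its underside
- mug: bystander: white mug, 80 mm across, 90 mm tall; origin at the centre of its underside
- keeper_mouth (a point): middle of the box's -x end at the height of the groove floor (x -125, z 62 mm in the box's frame). The lid runs in grooves in the side walls from z 62 to 72.5 mm, here open, with 1.5 mm play to each side and in height; waxed, plain sliding takes 1 to 4 N.
- keeper_catch (a point): rough place of the catch bar in the box's +x end (x 108, z 62 mm in the box's frame): an upright wooden strip, the lid's stop, with the ridge 19 mm before it over a thin ledge (48 to 51 mm up, from 28 mm before the stop). The bar is set differently in each box: its stop face is really anywhere from x 100 to 116 mm, found only by feel when the lid meets it.

How it is judged:
By the outcome, as a careful person would: the job done as asked, in the order asked, and still so for the second after the job is handed in, with the robot touching nothing.
It also fails if it takes over 61 s, if anything falls off the work surface, if the arm or the gripper's body presses on something with over 40 N, if the wrist force passes 120 N, or if a joint passes its speed limit or range.

## Working session

There is one attempt and no reset: what is moved stays moved. The work goes in short steps, Python scripts to look and compute and a shell command to move; the robot and the scene stay as the last step left them, time stands still between calls to the robot, and variables do not carry over. Pictures are saved under pics/ and viewed, at most 10 in all, crops included, and the job is handed in when it is done.

```bash
ls; mkdir -p pics
cat > h.py <<'E'
import numpy as np, cv2
from rig import observe, vision, manip
def cal(n):
    c=vision.get_calibration(n); R=cv2.Rodrigues(np.array(c["rvec"],float))[0]; return c,R,np.array(c["tvec"],float).ravel()
def ray(n,u,v):
    c,R,t=cal(n); x=(u-c["cx"])/c["fx"]; y=(v-c["cy"])/c["fy"]; X,Y=x,y
    for _ in range(20):
        f=1+c["k1"]*(X*X+Y*Y); X,Y=x/f,y/f
    return -R.T@t, R.T@np.array([X,Y,1.])
def pt(n,u,v,z):
    o,d=ray(n,u,v); return o+d*(z-o[2])/d[2]
def proj(n,p):
    c,R,t=cal(n); q=R@np.array(p,float)+t; a,b=q[:2]/q[2]; f=1+c["k1"]*(a*a+b*b); return np.array([c["cx"]+c["fx"]*a*f,c["cy"]+c["fy"]*b*f])
def snap(n,name,box=None,s=1):
    im=vision.camera(n)
    if box: im=im[box[1]:box[3],box[0]:box[2]]
    im=cv2.resize(im,None,fx=s,fy=s,interpolation=cv2.INTER_CUBIC); cv2.imwrite(f"pics/{name}.png",im[:,:,::-1])
E
python3 - <<'E'
from h import *
snap("top","top0"); snap("scene","scene0")
s=observe(); print({k:np.round(v,3) for k,v in s.items()}); print(manip.tcp_to_tips)
for n in("top","scene"): print(n,ray(n,320,200), cal(n)[0])
E
```

```text
pics
{'clock': np.float64(0.1), 'q': array([ 1.15 ,  0.092,  1.232, -0.   ,  1.82 , -0.057]), 'qvel': array([ 0.   , -0.003, -0.001,  0.   , -0.001,  0.001]), 'tau': array([ 2.0000e-03, -4.4786e+01, -4.0757e+01,  7.0000e-02,  2.9000e-02,
       -0.0000e+00]), 'ee_pos': array([213.371, 560.441, 196.233]), 'tool_rot': array([-5.680e-01, -3.089e+00,  3.000e-03]), 'ft_force': array([ 0.863, -0.249,  0.096]), 'ft_torque': array([ 0.004, -0.026,  0.004]), 'grasp_force': np.float64(0.0), 'opening': np.float64(88.081)}
8.0
top (array([ 400.14930714,   52.015632  , 1044.25867761]), array([ 0.16552767, -0.02931635, -0.98627298])) {'fx': 383.4384708688114, 'fy': 383.4384708688114, 'cx': 314.12754911356546, 'cy': 189.43887235613678, 'k1': -0.030789674213921366, 'rvec': array([ 2.12571072, -2.1260429 ,  0.22161849]), 'tvec': array([ 38.05934059, 593.82594699, 948.27396411])}
scene (array([1280.5002363 , -428.44927656,  611.56438759]), array([-0.6882733 ,  0.48006291, -0.54405522])) {'fx': 403.51651273104176, 'fy': 403.51651273104176, 'cx': 325.33948769659855, 'cy': 200.49842078913835, 'k1': -0.08233716204861778, 'rvec': array([ 1.94387465,  1.02133955, -0.53147435]), 'tvec': array([-397.36417554, -198.22137078, 1414.23853649])}
```

View pics/top0.png

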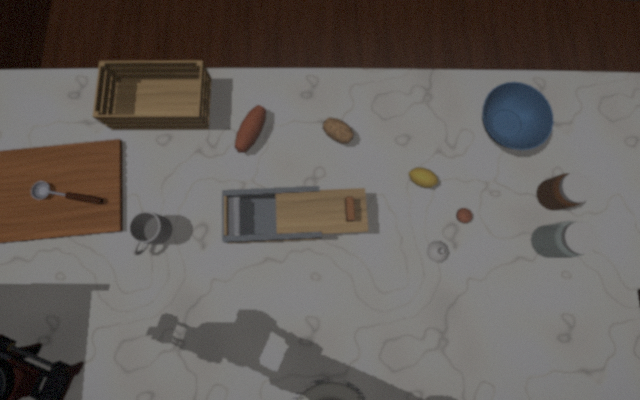

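View pics/scene0.png

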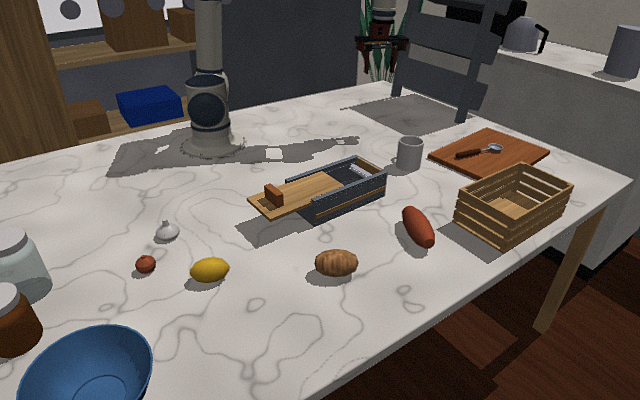

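The top view shows the box at about (222–322, 188–242), with the lid overhanging to the right as far as (367, 210). The bar is at (350, 209), the onion at (465, 215), the garlic at (438, 251) and the lemon at (424, 177). The scene view agrees. I'll enlarge both.

Run:
```python
import cv2,numpy as np
im=cv2.imread("pics/top0.png"); a=cv2.resize(im[180:250,215:375],None,fx=5,fy=5,interpolation=cv2.INTER_CUBIC)
b=cv2.resize(im[190:240,400:480],None,fx=5,fy=5,interpolation=cv2.INTER_CUBIC)
im=cv2.imread("pics/scene0.png"); c=cv2.resize(im[245:285,125:165],None,fx=5,fy=5,interpolation=cv2.INTER_CUBIC)
o=np.zeros((600,800,3),np.uint8); o[:350]=np.clip(a*1.6,0,255); o[350:600,:400]=np.clip(b*1.6,0,255); o[350:550,400:600]=c
cv2.imwrite("pics/c1.png",o)
```

```text
(no output)
```

View pics/c1.png

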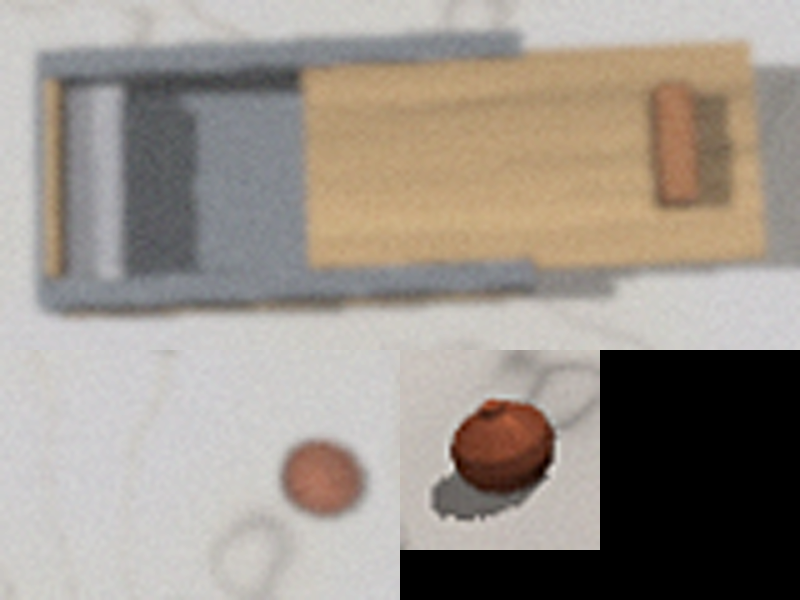

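The crop gives these pixels. Box rim outer corners: (38,52), (40,308), (521,33) and (534,290). Lid corners: (303,70), (308,270), (748,43) and (765,257). Bar corners: (652,85), (688,83), (695,203) and (658,207). The onion centre is (322,478) from the top and (503,445) in the scene view.

Run:
```python
from h import *
def P(U,V,z): return pt("top",215+U/5-.4,180+V/5-.4,z)
for nm,z,L in(("box",78,[(38,52),(40,308),(521,33),(534,290)]),("lid",71,[(303,70),(308,270),(748,43),(765,257)]),("bar",107,[(652,85),(688,83),(658,207),(695,203)])):
    q=np.array([P(u,v,z) for u,v in L])[:,:2]; print(nm,q.round(1).tolist(),"mean",q.mean(0).round(1))
    e=(q[0]+q[1]-q[2]-q[3])/2; w=q[0]-q[1]; print(" len",np.linalg.norm(e).round(1),"ang",np.arctan2(e[1],e[0]).round(4),"wid",np.linalg.norm(w).round(1))
print("onion top",pt("top",400+322/5-.4,190+128/5-.4,20), "edges",[pt("top",400+x/5-.4,215,17).round(1) for x in(281,365)])
print("onion scene",pt("scene",125+103/5-.4,245+95/5-.4,20))
print("garlic",pt("top",438,251,25),"lemon",pt("top",424,177,26))
```

```text
box [[588.0, 273.9], [457.7, 267.2], [598.3, 26.2], [466.7, 20.2]] mean [527.7 146.9]
 len 247.6 ang 1.6098 wid 130.5
lid [[580.1, 138.6], [477.3, 134.2], [594.6, -91.8], [483.7, -97.5]] mean [533.9  20.9]
 len 231.3 ang 1.6161 wid 102.9
bar [[566.1, -38.0], [567.1, -56.0], [505.2, -40.0], [507.2, -58.2]] mean [536.4 -48.1]
 len 60.4 ang 0.0344 wid 18.0
onion top [ 530.40501317 -369.4079219    20.        ] edges [array([ 531.4, -348. ,   17. ]), array([ 531.3, -394.5,   17. ])]
onion scene [ 531.5224891  -367.88353781   20.        ]
garlic [ 434.44335869 -290.36344826   25.        ] lemon [ 635.13546564 -263.85742236   26.        ]
```

The measurements agree: box centre (527.7, 147) at yaw about 1.613, lid about 125 mm back, bar (536.4, -48), onion (531, -368.5). Next I turn the tool so its x lies along the box's x.

```bash
cat >> h.py <<'E'
def go(t,yaw=1.613):
    s=observe(); R=cv2.Rodrigues(np.array(s["tool_rot"],float))[0]
    y=np.arctan2(R[1,0],R[0,0]); print("tool-axes delta",(R.T@(np.array(t,float)-s["ee_pos"])).round(1),"x-yaw",y.round(3),"turn",round(-((yaw-y+np.pi)%(2*np.pi)-np.pi),3),"F",np.round(s["ft_force"],2),"pos",np.round(s["ee_pos"],1))
E
echo '[[[0,0,0],0.18,88],[[0,0,0],0.18,88],[[0,0,0],0.18,88],[[0,0,0],0.18,88],[[0,0,0],0.18,88],[[0,0,0],0.18,88],[[0,0,0],0.085,88],[[0,0,0],0,88]]' > path.dat && python3 -m inch path.dat 8; python3 -c "
from h import *
go([531,-368.5,100])"
```

```text
clock: 1.1
ee_pos: [213.4, 560.6, 196.7]
tool_rot: [2.173, 2.268, -0.001]
ft_force: [-0.0, -0.9, -0.5]
opening: 87.7
grasp_force: 0.0
tool-axes delta [-941.8  277.5   97.4] x-yaw 1.614 turn 0.001 F [-0.05 -0.91 -0.47] pos [213.4 560.6 196.7]
```

```bash
echo '[[[-55,25,0],0,88],[[-55,25,0],0,88],[[-55,25,0],0,88],[[-55,20,0],0,88],[[-55,20,0],0,88],[[-55,20,0],0,88],[[-55,20,0],0,88],[[-55,20,0],0,88],[[-55,20,0],0,88],[[-55,20,0],0,88]]' > path.dat && python3 -m inch path.dat; python3 -c "
from h import *
go([531,-368.5,100])"
```

```text
clock: 2.35
ee_pos: [451.7, 18.4, 197.3]
tool_rot: [2.172, 2.27, 0.001]
ft_force: [1.0, 0.8, 0.1]
opening: 88.2
grasp_force: 0.0
tool-axes delta [-390.    62.1   97.3] x-yaw 1.615 turn 0.002 F [1.   0.8  0.06] pos [451.7  18.4 197.3]
```

```bash
echo '[[[-55,10,0],0,88],[[-55,10,0],0,88],[[-55,10,0],0,88],[[-55,10,0],0,88],[[-55,10,0],0,88],[[-55,7,0],0,88],[[-45,0,20],0,88],[[-8,0,40],0,88],[[0,0,20],0,88],[[0,0,0],0,88]]' > path.dat && python3 -m inch path.dat; python3 -c "
from h import *
go([531,-368.5,11])"
```

```text
clock: 3.6
ee_pos: [523.7, -358.7, 115.2]
tool_rot: [-2.17, -2.266, 0.0]
ft_force: [1.0, -0.0, 0.8]
opening: 87.5
grasp_force: 0.0
tool-axes delta [-10.4   7.2 104.1] x-yaw 1.614 turn 0.001 F [ 0.98 -0.02  0.8 ] pos [ 523.7 -358.7  115.2]
```

```bash
echo '[[[-10.4,7.2,0],0,88],[[0,0,30],0,88],[[0,0,30],0,88],[[0,0,25],0,88],[[0,0,19],0,88],[[0,0,0],0,88],[[0,0,0],0,88]]' > path.dat && python3 -m inch path.dat; python3 -c "
from h import *
go([531,-368.5,11]); snap('scene','g1',(105,215,205,295),6)"
```

```text
clock: 4.47
ee_pos: [532.9, -370.7, 15.0]
tool_rot: [2.172, 2.266, 0.0]
ft_force: [0.2, 0.1, 0.9]
opening: 87.9
grasp_force: 0.0
tool-axes delta [ 2.3 -1.9  4. ] x-yaw 1.613 turn 0.0 F [0.24 0.15 0.86] pos [ 532.9 -370.7   15. ]
```

View pics/g1.png

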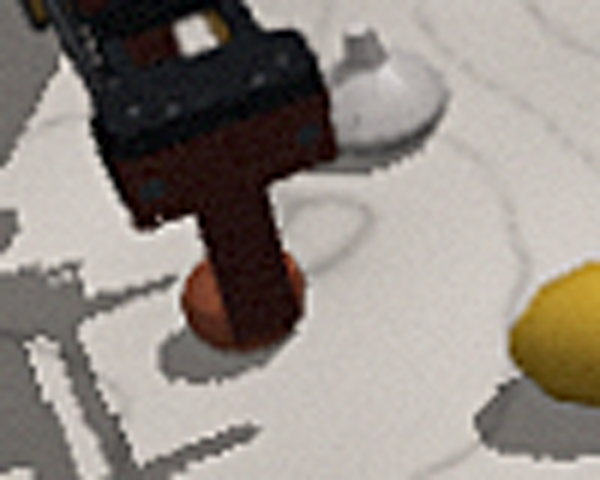

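The far finger covers the onion at about (245, 300) in the crop, and the onion lies between the fingers. I correct the last few mm and close.

```bash
echo '[[[2,-2,4],0,88],[[0,0,0],0,88],[[0,0,0],0,40],[[0,0,0],0,40],[[0,0,0],0,36],[[0,0,0],0,36],[[0,0,0],0,36],[[0,0,0],0,36]]' > path.dat && python3 -m inch path.dat 10; python3 -c "
from h import *
go([531,-368.5,11])"
```

```text
clock: 5.52
ee_pos: [530.0, -368.2, 9.2]
tool_rot: [2.174, 2.268, -0.0]
ft_force: [0.4, -0.1, -0.8]
opening: 36.5
grasp_force: 0.0
tool-axes delta [-0.3  1.  -1.8] x-yaw 1.613 turn -0.0 F [ 0.41 -0.14 -0.82] pos [ 530.  -368.2    9.2]
```

```bash
python3 -c "
from h import *
snap('scene','g2',(105,215,205,295),6)"
```

```text
(no output)
```

View pics/g2.png

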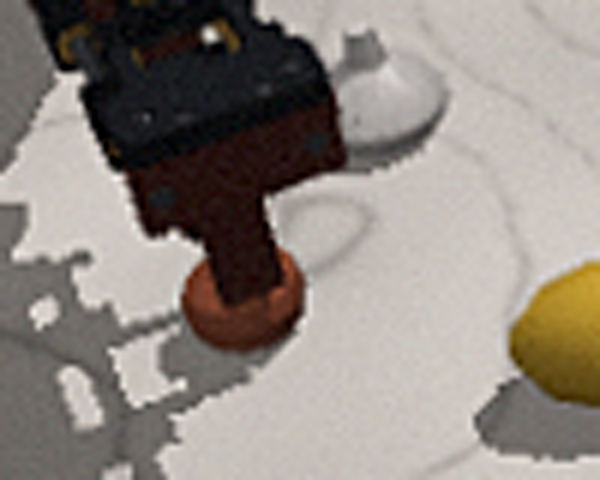

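```bash
python3 -c "
from h import *
s=observe();print(s['opening'],s['grasp_force'],s['ee_pos'],s['ft_force'])
for x in (549,553,558,562):
  for z in (2,15,25): print(x,z,[((proj('scene',[x,y,z])-[105,215])*6).round() for y in(-378,-358)])
print([((proj('scene',[531,-368.5,z])-[105,215])*6).round() for z in(0,17,42)])
"
```

```text
36.23609781289686 0.0 [ 529.99615301 -368.18506039    9.21614954] [-0.2483929   0.70200626  0.03948635]
549 2 [array([238., 367.]), array([293., 346.])]
549 15 [array([229., 340.]), array([285., 319.])]
549 25 [array([222., 319.]), array([278., 299.])]
553 2 [array([240., 373.]), array([296., 352.])]
553 15 [array([232., 347.]), array([288., 326.])]
553 25 [array([225., 326.]), array([282., 305.])]
558 2 [array([244., 381.]), array([300., 360.])]
558 15 [array([236., 355.]), array([292., 334.])]
558 25 [array([229., 334.]), array([285., 313.])]
562 2 [array([247., 388.]), array([303., 367.])]
562 15 [array([239., 361.]), array([295., 340.])]
562 25 [array([232., 340.]), array([289., 319.])]
[array([252., 332.]), array([241., 298.]), array([225., 245.])]
```

The finger tip in the crop ends at about (225–283, 293), roughly 30 mm higher than the reported TCP height implies, and the pads have closed above the onion. I'll check this against both cameras before moving.

Run:
```python
from h import *
def mark(im,n,p,yaw,half,o,s,col):
    y=np.array([np.sin(yaw),-np.cos(yaw),0]); x=np.array([np.cos(yaw),np.sin(yaw),0])
    for sg in(-1,1):
        for w in(-10,10):
            for dz in(-8,72):
                q=(proj(n,np.array(p)+sg*half*y+w*x+[0,0,dz])-o+.5)*s
                cv2.circle(im,tuple(int(v) for v in q),2,col if dz<0 else (0,255,0),-1)
out=np.zeros((600,800,3),np.uint8)
a=cv2.imread("pics/scene0.png")[15:90,345:425]; a=np.ascontiguousarray(cv2.resize(a,None,fx=5,fy=5)); mark(a,"scene",[213.4,560.6,196.7],2.778,57.5,[345,15],5,(0,255,255)); out[:375,:400]=a
s=observe(); p=s["ee_pos"]
t=vision.camera("top")[150:270,360:520,::-1]; t=np.ascontiguousarray(cv2.resize(t,None,fx=2.5,fy=2.5)); mark(t,"top",p,1.613,18+13.5,[360,150],2.5,(0,255,255)); out[:300,400:]=t
c=vision.camera("scene")[195:315,85:245,::-1]; c=np.ascontiguousarray(cv2.resize(c,None,fx=2.5,fy=2.5)); mark(c,"scene",p,1.613,18+13.5,[85,195],2.5,(0,255,255)); out[300:,400:]=c
cv2.imwrite("pics/chk.png",out)
```

```text
(no output)
```

View pics/chk.png

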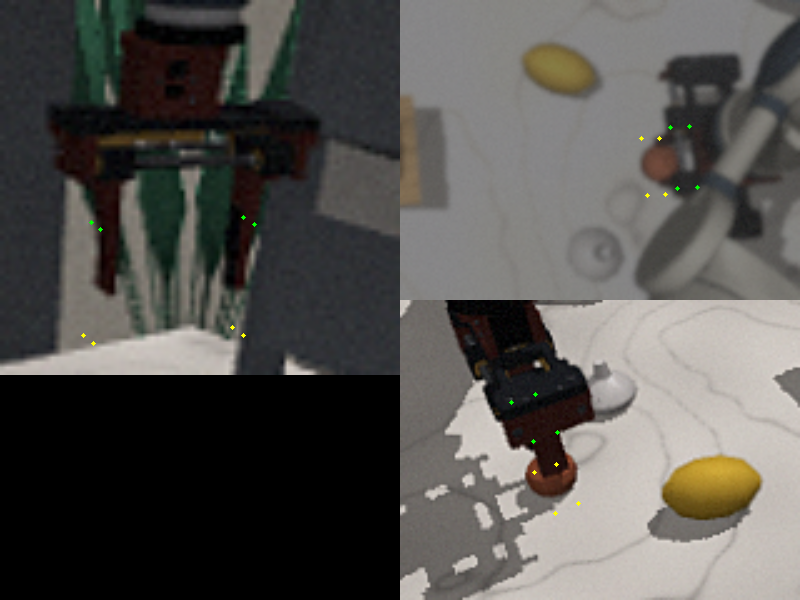

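Both poses show the same thing: tips and body sit about 35 mm above where the reported TCP puts them. In the initial view the tips are at about (105, 293) against (88, 340) predicted. The real tool is therefore shorter than stated. I'll open, go down, and find the counter by touch.

```bash
echo '[[[0,0,0],0,88],[[0,0,0],0,88],[[0,0,0],0,88],[[0,0,0],0,88],[[0,0,5],0,88],[[0,0,5],0,88],[[0,0,5],0,88],[[0,0,3],0,88],[[0,0,0],0,88]]' > path.dat && python3 -m inch path.dat; for i in 1; do python3 -c "
from h import *
go([531,-368.5,-15]); snap('scene','g3',(105,215,205,295),6)"; done
```

```text
clock: 6.8
ee_pos: [529.8, -368.0, -9.2]
tool_rot: [-2.174, -2.267, 0.0]
ft_force: [0.8, 0.2, -0.1]
opening: 87.7
grasp_force: 0.0
tool-axes delta [-0.5  1.2  5.8] x-yaw 1.613 turn -0.0 F [ 0.8   0.16 -0.08] pos [ 529.8 -368.    -9.2]
```

View pics/g3.png

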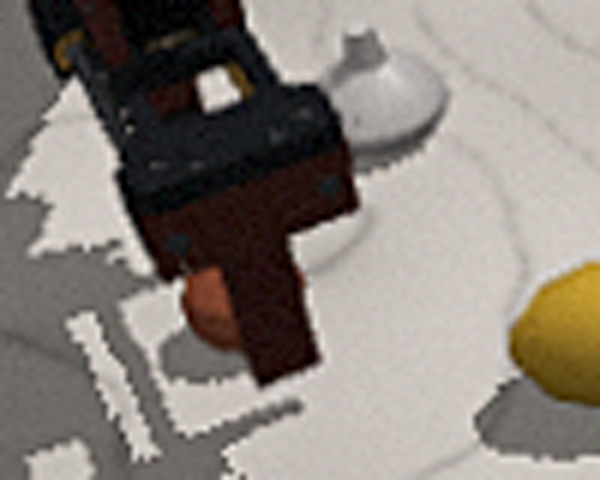

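The tip is now at about (260–320, 375), still roughly 15–20 mm above the counter, and there is no contact at a reported z of -9. I keep going down gently.

```bash
echo '[[[0,0,4],0,88],[[0,0,4],0,88],[[0,0,0],0,88]]' > path.dat && python3 -m inch path.dat; for f in 1 2 3; do :; done; echo '[[[0,0,2],0,88],[[0,0,0],0,88]]' > path.dat && python3 -m inch path.dat | sed -n 2,4p; echo '[[[0,0,2],0,88],[[0,0,0],0,88]]' > path.dat && python3 -m inch path.dat | sed -n 2,4p
```

```text
clock: 7.22
ee_pos: [529.7, -367.9, -17.4]
tool_rot: [-2.174, -2.267, 0.0]
ft_force: [0.2, -0.0, 0.5]
opening: 87.7
grasp_force: 0.0
ee_pos: [529.9, -368.1, -18.9]
tool_rot: [-2.174, -2.267, 0.0]
ft_force: [0.0, 0.0, 0.1]
ee_pos: [529.9, -368.1, -21.0]
tool_rot: [-2.174, -2.267, 0.0]
ft_force: [-0.0, -0.3, -0.7]
```

```bash
echo '[[[0,0,2],0,88],[[0,0,0],0,88]]' > path.dat && python3 -m inch path.dat | sed -n '2p;4p'; echo '[[[0,0,2],0,88],[[0,0,0],0,88]]' > path.dat && python3 -m inch path.dat | sed -n '2p;4p'; python3 -c "
from h import *
snap('scene','g4',(105,215,205,295),6)"
```

```text
ee_pos: [529.9, -368.1, -23.0]
ft_force: [-0.9, -0.0, 0.0]
ee_pos: [530.0, -368.2, -24.8]
ft_force: [-0.3, -0.4, 0.6]
```

View pics/g4.png

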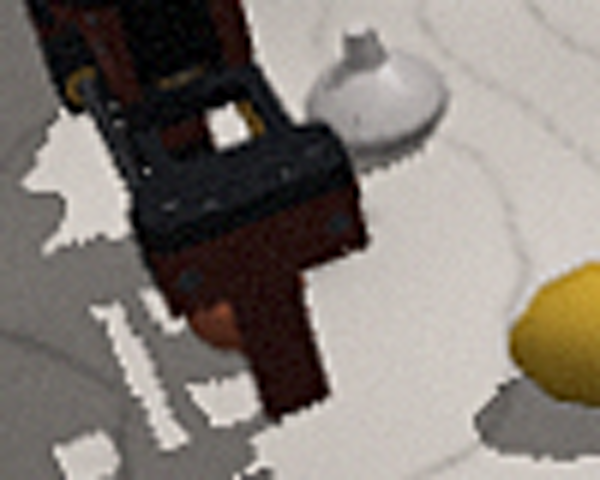

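The tip is at about (272–328, 408), which by projection is roughly 5 mm above the counter. One more small step, then close.

```bash
echo '[[[0,0,2],0,88],[[0,0,0],0,88]]' > path.dat && python3 -m inch path.dat | sed -n '2p;4p'; echo '[[[0,0,0],0,50],[[0,0,0],0,50],[[0,0,0],0,36],[[0,0,0],0,36],[[0,0,0],0,36],[[0,0,0],0,36],[[0,0,0],0,36]]' > path.dat && python3 -m inch path.dat 10
```

```text
ee_pos: [530.1, -368.3, -25.0]
ft_force: [-2.7, 3.0, 7.8]
clock: 9.4
ee_pos: [530.3, -369.0, -25.0]
tool_rot: [2.173, 2.266, -0.001]
ft_force: [-2.0, -0.6, 5.9]
opening: 42.1
grasp_force: 10.5
```

The counter is felt at a reported z of -25.0, so the tips stand at reported z + 25. The onion is gripped with the opening at 42 mm and a 10.5 N grip force. Now I lift and carry it.

```bash
echo '[[[0,0,-20],0,36],[[0,0,-40],0,36],[[0,0,-50],0,36],[[0,0,-40],0,36],[[0,0,0],0,36]]' > path.dat && python3 -m inch path.dat; python3 -c "
from h import *
go([526.5,174.9,120])"
```

```text
clock: 10.02
ee_pos: [531.8, -369.4, 129.4]
tool_rot: [2.168, 2.261, 0.002]
ft_force: [-0.7, -0.1, -0.2]
opening: 42.5
grasp_force: 10.0
tool-axes delta [544.1  17.6   6.4] x-yaw 1.613 turn -0.0 F [-0.73 -0.08 -0.22] pos [ 531.8 -369.4  129.4]
```

```bash
echo '[[[30,2,0],0,36],[[55,2,0],0,36],[[55,2,0],0,36],[[55,2,0],0,36],[[55,2,0],0,36],[[55,2,0],0,36],[[55,2,0],0,36],[[55,2,0],0,36],[[55,2,0],0,36],[[40,0,0],0,36]]' > path.dat && python3 -m inch path.dat; echo '[[[25,0,0],0,36],[[9,0,0],0,36],[[0,0,0],0,36]]' > path.dat && python3 -m inch path.dat; python3 -c "
from h import *
go([526.5,174.9,-5])"
```

```text
clock: 11.28
ee_pos: [525.4, 144.3, 121.7]
tool_rot: [-2.172, -2.268, 0.003]
ft_force: [0.9, 0.2, -1.0]
opening: 42.1
grasp_force: 10.0
clock: 11.65
ee_pos: [524.8, 175.9, 122.4]
tool_rot: [-2.173, -2.268, 0.002]
ft_force: [0.2, 0.5, -0.1]
opening: 42.4
grasp_force: 10.0
tool-axes delta [ -1.    1.9 127.4] x-yaw 1.613 turn 0.0 F [ 0.23  0.48 -0.08] pos [524.8 175.9 122.4]
```

```bash
echo '[[[-1,2,20],0,36],[[0,0,40],0,36],[[0,0,35],0,36],[[0,0,15],0,36],[[0,0,0],0,36]]' > path.dat && python3 -m inch path.dat | sed -n '2p;4,6p'; echo '[[[0,0,8],0,36],[[0,0,8],0,36],[[0,0,0],0,36],[[0,0,0],0,36]]' > path.dat && python3 -m inch path.dat | sed -n '2p;4,6p'; echo '[[[0,0,3],0,36],[[0,0,0],0,36]]' > path.dat && python3 -m inch path.dat | sed -n '2p;4,6p'; echo '[[[0,0,2],0,36],[[0,0,0],0,36]]' > path.dat && python3 -m inch path.dat | sed -n '2p;4,6p'
```

```text
ee_pos: [526.3, 174.3, 11.7]
ft_force: [-0.5, 0.4, -0.0]
opening: 42.3
grasp_force: 10.0
ee_pos: [527.4, 175.3, -2.4]
ft_force: [-0.2, -0.1, -0.4]
opening: 42.4
grasp_force: 10.0
ee_pos: [527.0, 175.1, -6.0]
ft_force: [-0.7, 0.8, 0.1]
opening: 42.2
grasp_force: 10.0
ee_pos: [527.0, 175.1, -8.0]
ft_force: [-0.7, 0.6, -1.3]
opening: 41.9
grasp_force: 10.0
```

```bash
for k in 1; do echo '[[[0,0,3],0,36],[[0,0,2],0,36],[[0,0,0],0,36]]' > path.dat && python3 -m inch path.dat | sed -n '2p;4p'; done; echo '[[[0,0,1.5],0,36],[[0,0,0],0,36]]' > path.dat && python3 -m inch path.dat | sed -n '2p;4,6p'; echo '[[[0,0,1.5],0,36],[[0,0,0],0,36]]' > path.dat && python3 -m inch path.dat | sed -n '2p;4,6p'
```

```text
ee_pos: [526.9, 175.1, -13.1]
ft_force: [-0.2, 0.6, -0.1]
ee_pos: [527.1, 175.2, -14.4]
ft_force: [0.5, -0.5, -0.7]
opening: 42.2
grasp_force: 10.0
ee_pos: [527.1, 175.2, -15.9]
ft_force: [1.0, 0.0, 0.2]
opening: 42.3
grasp_force: 10.0
```

```bash
echo '[[[0,0,1],0,36],[[0,0,0],0,36]]' > path.dat && python3 -m inch path.dat | sed -n '2p;4,6p'; echo '[[[0,0,0],0,48],[[0,0,0],0,56],[[0,0,0],0,58],[[0,0,0],0,58],[[0,0,-5],0,58],[[0,0,-15],0,58],[[0,0,-40],0,58],[[0,0,-50],0,58],[[0,0,-30],0,58],[[0,0,0],0,58]]' > path.dat && python3 -m inch path.dat; python3 -c "
from h import *
go([538.6,-86,120])"
```

```text
ee_pos: [527.1, 175.1, -16.9]
ft_force: [0.8, 0.2, -1.5]
opening: 42.0
grasp_force: 10.0
clock: 15.65
ee_pos: [529.0, 175.7, 127.9]
tool_rot: [2.172, 2.265, 0.01]
ft_force: [0.2, 0.1, -0.6]
opening: 58.1
grasp_force: 0.0
tool-axes delta [-261.9   -1.5    7.5] x-yaw 1.613 turn -0.0 F [ 0.17  0.14 -0.64] pos [529.  175.7 127.9]
```

The onion is released in the box. I move behind the bar, take a look, then push.

```bash
echo '[[[-50,0,0],0,20],[[-55,0,0],0,20],[[-55,0,0],0,20],[[-55,-1,0],0,20],[[-40,-1,0],0,20],[[-17,0,0],0,20],[[0,0,0],0,20]]' > path.dat && python3 -m inch path.dat; python3 -c "
from h import *
go([538.5,-95,58]);
t=vision.camera('top')[165:265,215:415]; s=vision.camera('scene')[130:250,230:430]
o=np.zeros((600,600,3),np.uint8); o[:300]=np.clip(cv2.resize(t,(600,300),interpolation=2)*1.5,0,255); o[300:,:500]=cv2.resize(s,(500,300),interpolation=2)
cv2.imwrite('pics/p9.png',o[:,:,::-1])"
```

```text
clock: 16.52
ee_pos: [536.2, -96.9, 122.3]
tool_rot: [-2.175, -2.265, 0.001]
ft_force: [1.0, -0.4, 0.2]
opening: 20.3
grasp_force: 0.0
tool-axes delta [ 1.8  2.5 64.3] x-yaw 1.611 turn -0.002 F [ 1.02 -0.38  0.18] pos [536.2 -96.9 122.3]
```

View pics/p9.png

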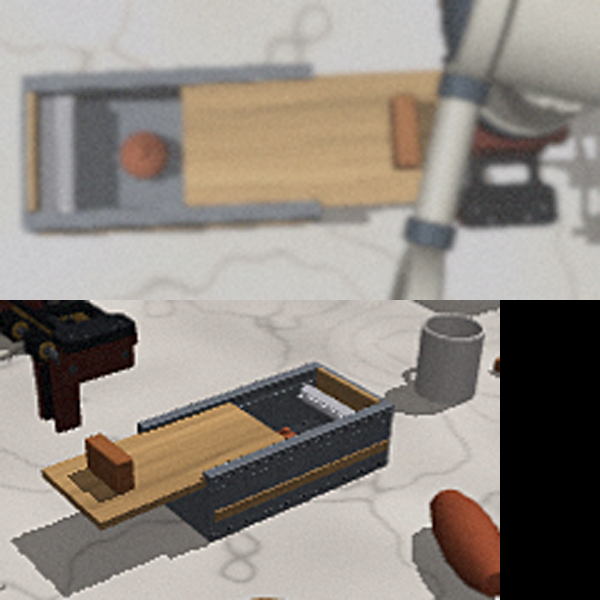

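The top view shows the onion upright on the box floor at (145, 155), clear of the lid edge at 183. The bar at (405, 132) is free, with the gripper behind it. Next: lower and approach the bar.

```bash
echo '[[[2,2,20],0,20],[[0,0,30],0,20],[[0,0,14],0,20],[[0,0,0],0,20],[[10,0,0],0,20],[[8,0,0],0,20],[[0,0,0],0,20]]' > path.dat && python3 -m inch path.dat | sed -n '1,2p;4p'; echo '[[[4,0,0],0,20],[[4,0,0],0,20],[[3,0,0],0,20],[[0,0,0],0,20]]' > path.dat && python3 -m inch path.dat|sed -n '1,2p;4p'
```

```text
clock: 17.5
ee_pos: [538.2, -75.9, 60.2]
ft_force: [-0.5, -0.1, 0.7]
clock: 18.0
ee_pos: [537.3, -65.4, 59.2]
ft_force: [-0.4, -0.3, 0.8]
```

```bash
echo '[[[3,0,0],0,20],[[3,0,0],0,20],[[3,0,0],0,20],[[3,0,0],0,20],[[3,0,0],0,20]]' > path.dat && python3 -m inch path.dat|sed -n '1,2p;4p';  echo '[[[4,0,0],0,20],[[4,0,0],0,20],[[4,0,0],0,20],[[4,0,0],0,20],[[4,0,0],0,20]]' > path.dat && python3 -m inch path.dat|sed -n '1,2p;4p'
```

```text
clock: 18.62
ee_pos: [536.6, -50.4, 59.2]
ft_force: [-0.3, -1.2, 0.6]
clock: 19.25
ee_pos: [535.8, -30.3, 59.3]
ft_force: [-0.4, -0.6, 1.3]
```

```bash
cat >> h.py <<'E'
def lead():
    im=vision.camera("top").astype(int); r=[]
    for row in (198,202,228,230):
        w=(im[row,230:350,0]-im[row,230:350,2])>35; i=np.flatnonzero(np.convolve(w,np.ones(5),'valid')>=5)
        r.append(round(float(pt("top",229.5+i[0],row,71)[1]),1) if len(i) else None)
    print("lead y",r)
E
python3 -c "
from h import *
lead(); go([535,0,59])"
```

```text
lead y [176.1, 175.9, 171.7, 171.6]
tool-axes delta [29.9  0.5  0.3] x-yaw 1.613 turn 0.0 F [ 0.31 -0.32  0.28] pos [535.8 -29.9  59.2]
```

The leading edge has moved 38 mm, so the bar is being pushed. About 53 mm at least remains before the ridge.

```bash
echo '[[[4,0,0],0,20],[[4,0,0],0,20],[[4,0,0],0,20],[[4,0,0],0,20],[[4,0,0],0,20],[[4,0,0],0,20]]' > path.dat && python3 -m inch path.dat|sed -n '1,2p;4p';  echo '[[[4,0,0],0,20],[[4,0,0],0,20],[[4,0,0],0,20],[[4,0,0],0,20],[[4,0,0],0,20],[[3,0,0],0,20]]' > path.dat && python3 -m inch path.dat|sed -n '1,2p;4p'
```

```text
clock: 20.05
ee_pos: [534.8, -6.4, 59.2]
ft_force: [1.2, -1.7, 0.7]
clock: 20.8
ee_pos: [533.8, 16.6, 59.2]
ft_force: [0.1, -1.5, -0.0]
```

```bash
python3 -c "
from h import *
lead()"; for i in 1; do echo '[[[2,0,0],0,20],[[2,0,0],0,20]]' > path.dat && python3 -m inch path.dat|sed -n '2p;4p'; done;  echo '[[[2,0,0],0,20],[[2,0,0],0,20]]' > path.dat && python3 -m inch path.dat|sed -n '2p;4p'
```

```text
lead y [222.4, 222.1, 219.8, 219.6]
ee_pos: [533.7, 20.4, 59.2]
ft_force: [-0.9, -1.4, 0.2]
ee_pos: [533.5, 24.4, 59.2]
ft_force: [0.8, 0.1, -1.0]
```

```bash
echo '[[[1.5,0,0],0,20],[[1.5,0,0],0,20]]' > path.dat && python3 -m inch path.dat|sed -n '2p;4p'; echo '[[[1.5,0,0],0,20],[[1.5,0,0],0,20]]' > path.dat && python3 -m inch path.dat|sed -n '2p;4p'; echo '[[[1.5,0,0],0,20],[[1.5,0,0],0,20]]' > path.dat && python3 -m inch path.dat|sed -n '2p;4p'; echo '[[[1.5,0,0],0,20],[[1.5,0,0],0,20]]' > path.dat && python3 -m inch path.dat|sed -n '2p;4p'
```

```text
ee_pos: [533.3, 27.4, 59.2]
ft_force: [-0.9, -0.1, 0.5]
ee_pos: [533.3, 30.4, 59.2]
ft_force: [-0.0, -0.6, -0.4]
ee_pos: [533.1, 33.2, 59.3]
ft_force: [-0.3, -1.6, -0.3]
ee_pos: [533.1, 35.3, 59.4]
ft_force: [0.4, -5.8, 0.7]
```

The force has climbed to 5.8 N, so the lid is touching the ridge at about y 34. The stop should be near y 53.

```bash
for k in 1; do echo '[[[1,0,0],0,20],[[1,0,0],0,20]]' > path.dat && python3 -m inch path.dat|sed -n '2p;4p'; done; echo '[[[1,0,0],0,20],[[1,0,0],0,20]]' > path.dat && python3 -m inch path.dat|sed -n '2p;4p'; echo '[[[1,0,0],0,20],[[1,0,0],0,20]]' > path.dat && python3 -m inch path.dat|sed -n '2p;4p'
```

```text
ee_pos: [533.1, 36.9, 59.4]
ft_force: [-0.3, -6.9, 1.2]
ee_pos: [533.0, 39.6, 59.4]
ft_force: [0.4, -3.7, 0.6]
ee_pos: [532.9, 42.1, 59.4]
ft_force: [0.0, -4.7, 1.0]
```

```bash
echo '[[[1,0,0],0,20],[[1,0,0],0,20]]' > path.dat && python3 -m inch path.dat|sed -n '2p;4p'; echo '[[[1,0,0],0,20],[[1,0,0],0,20]]' > path.dat && python3 -m inch path.dat|sed -n '2p;4p'; echo '[[[1,0,0],0,20],[[1,0,0],0,20]]' > path.dat && python3 -m inch path.dat|sed -n '2p;4p'; echo '[[[1,0,0],0,20]]' > path.dat && python3 -m inch path.dat|sed -n '2p;4p'
```

```text
ee_pos: [532.8, 44.3, 59.4]
ft_force: [0.3, -4.9, 1.9]
ee_pos: [532.7, 46.4, 59.4]
ft_force: [-0.0, -4.8, 2.1]
ee_pos: [532.6, 48.3, 59.4]
ft_force: [0.6, -5.5, 3.0]
ee_pos: [532.5, 49.4, 59.3]
ft_force: [1.0, -4.5, 1.5]
```

```bash
echo '[[[1,0,0],0,20]]' > path.dat && python3 -m inch path.dat|sed -n '2p;4p'; echo '[[[1,0,0],0,20]]' > path.dat && python3 -m inch path.dat|sed -n '2p;4p'; echo '[[[1,0,0],0,20]]' > path.dat && python3 -m inch path.dat|sed -n '2p;4p'; echo '[[[0.7,0,0],0,20]]' > path.dat && python3 -m inch path.dat|sed -n '2p;4p'
```

```text
ee_pos: [532.5, 50.3, 59.3]
ft_force: [-0.5, -4.8, 2.5]
ee_pos: [532.4, 51.3, 59.3]
ft_force: [0.4, -5.0, 1.2]
ee_pos: [532.2, 52.7, 59.1]
ft_force: [0.2, -1.2, 0.3]
ee_pos: [531.9, 54.1, 58.7]
ft_force: [-0.2, 0.8, -0.1]
```

The force dropped from 5 N to about 0, which is the snap. Now I feel for the stop.

```bash
echo '[[[0.5,0,0],0,20],[[0,0,0],0,20]]' > path.dat && python3 -m inch path.dat|sed -n '2p;4p'; echo '[[[0.5,0,0],0,20],[[0,0,0],0,20]]' > path.dat && python3 -m inch path.dat|sed -n '2p;4p'; echo '[[[0.5,0,0],0,20],[[0,0,0],0,20]]' > path.dat && python3 -m inch path.dat|sed -n '2p;4p'
```

```text
ee_pos: [532.1, 53.9, 58.9]
ft_force: [-0.3, 0.8, 1.1]
ee_pos: [532.2, 54.1, 59.2]
ft_force: [1.1, 0.8, 0.4]
ee_pos: [532.3, 54.5, 59.3]
ft_force: [0.5, 0.5, -0.5]
```

```bash
echo '[[[0.5,0,0],0,20],[[0,0,0],0,20]]' > path.dat && python3 -m inch path.dat|sed -n '2p;4p'; echo '[[[0.5,0,0],0,20],[[0,0,0],0,20]]' > path.dat && python3 -m inch path.dat|sed -n '2p;4p'; echo '[[[0.5,0,0],0,20],[[0,0,0],0,20]]' > path.dat && python3 -m inch path.dat|sed -n '2p;4p'; python3 -c "
from h import *
lead()"
```

```text
ee_pos: [532.2, 55.0, 59.3]
ft_force: [0.2, -0.2, 0.0]
ee_pos: [532.2, 55.1, 59.2]
ft_force: [-0.6, -2.3, 0.9]
ee_pos: [532.2, 55.0, 59.3]
ft_force: [-0.7, -5.5, 0.8]
lead y [255.8, 255.4, 252.7, 252.5]
```

```bash
echo '[[[0.5,0,0],0,20],[[0,0,0],0,20]]' > path.dat && python3 -m inch path.dat|sed -n '2p;4p'; echo '[[[-1,0,0],0,20],[[-5,0,0],0,20],[[-15,0,0],0,20],[[-10,0,-20],0,20],[[0,0,-50],0,20],[[-50,0,-10],0,20],[[-50,0,0],0,20],[[-50,0,0],0,20],[[-50,0,0],0,20],[[0,0,0],0,20]]' > path.dat && python3 -m inch path.dat|sed -n '1,4p'; python3 -c "
from h import *
lead()
t=vision.camera('top')[165:265,215:475]; s=vision.camera('scene')[130:290,110:430]
o=np.zeros((600,650,3),np.uint8); o[:250]=np.clip(cv2.resize(t,(650,250),interpolation=2)*1.5,0,255); o[250:575]=cv2.resize(s,(650,325),interpolation=2)
cv2.imwrite('pics/p10.png',o[:,:,::-1])"
```

```text
ee_pos: [532.2, 55.1, 59.3]
ft_force: [0.1, -6.9, 1.0]
clock: 27.52
ee_pos: [541.5, -178.0, 140.5]
tool_rot: [2.179, 2.261, -0.0]
ft_force: [-0.7, 0.4, 0.3]
lead y [255.8, 255.4, 252.7, 252.5]
```

View pics/p10.png

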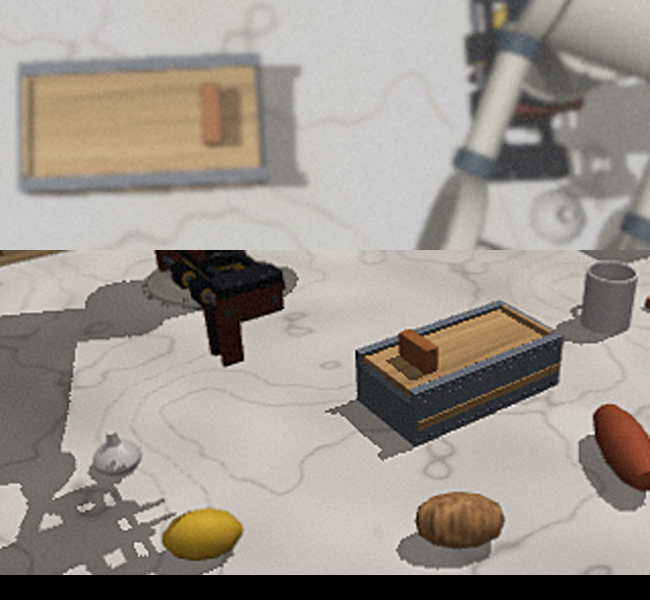

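The lid is shut flush, with its leading edge at the catch bar (32, 125) and its rear at (260, 120). The bystanders haven't moved and the gripper is clear, so I'm handing in.

```bash
python3 -c "
from rig import manip
print(manip.hand_in())"
```

```text
the job is handed in; nothing more can be done
None
```

The onion is in the keeper box and the lid is shut: it snapped over the ridge and stopped at about 7 N. The bystanders look unmoved, and I handed the job in at about 27.6 s.

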